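# Restock the launderette's soap showcase

### The arm

A 7-joint arm with a two-finger parallel gripper is mounted at the origin on the work surface. World frame = base frame: x ahead of the robot, y to its left, z up, the work surface at z = 0. Lengths are in mm, angles in rad, forces in N, time in s.
With the tool pointing down it reaches from about 400 to 875 mm from the base axis. Payload 4.4 kg.
Tool frame: the origin (TCP) lies on the centre line of the jaws, within the pads' length; the fingertips stand 14 mm ahead of it and the grasp point (between the pads) lies 5 mm behind it (tips_ahead is the distance from the TCP to the fingertips, in mm); z points along the fingers, y is the line along which they close (so a half turn about z gives the same grasp; the last joint's range is limited). The gripper opens to 85 mm and grips with 20 to 120 N. Pads are 22 mm wide; open, the fingers measure 114 mm over their backs; the gripper's body (76 mm by 85 mm) begins 54 mm behind the grasp point. The pads swing forward as they close: fully open they stand 13 mm farther back than shut.
Start: joints at [-1.209, 0.628, 0.038, 1.517, -0.027, 0.996, -0.02], TCP at [269.645, 591.447, 245.313] pointing down, gripper open.
Joint ranges: [-3.06, 3.06], [-0.37, 2.12], [-1.25, 1.32], [0.18, 2.47], [-1.1, 4.24], [0.23, 1.98], [-2.94, 2.94]. Speed limits (rad/s): [2.57, 2.57, 3.14, 3.14, 3.14, 3.14, 3.14].

### API

Orientations are given as [roll, pitch, yaw] about the fixed x, y, z axes, in that order (R = Rz(yaw) Ry(pitch) Rx(roll)).
In Python, from cell import * gives the robot as it stands.
- The arm moves only by the tool move_arm, never from a script. Its argument "rows" is text: rows parted by semicolons, each of 7 numbers parted by spaces: the shift along the tool's x, y, z scaled (see below), then the turn, a rotation vector about the tool's x, y, z scaled (see below), then the closure, from -1 (fully open) to 1 (shut). A call has 1 to 12 rows; each row is the pose to reach, as a shift and turn from the pose commanded when the call began, along the tool's axes at that moment; what a row does not reach only later rows make up. The controller multiplies each number of a shift by 0.3 m and each number of a turn by pi/2 rad. A row lasts 1/12 s, in which the tool goes at most 41.7 mm and 7.16 degrees, less where a joint would pass 70% of its speed; a pose out of reach is approached as far as the arm can. A call with a number of a shift or a turn outside -1 to 1 is refused whole. A call with a gripper value outside its range is refused whole. The fingers move at their own pace and stop on an object; the grip force is fixed at half the most. Time passes only in rows, so rows that repeat a pose let the fingers close. It gives the time, the measured TCP pose, the force, the opening and the grip force at its end, in the units of the state.
- read_state(): the state, without advancing time (a new reading comes with each control period).
- get_image(name): name is "scene" or "top" or "wrist"; returns a dict with "img" (384x512x3 uint8, red, green, blue), "vfov" (degrees; the focal length in pixels is half the picture's height over the tangent of half this angle, whatever the lens; pixels are square), "cx", "cy" (the principal point, pixels), "k1" (the pictures are not rectified: a ray, as slopes to the right and down, at radius r is drawn at 1 + k1 r^2 times it, then the intrinsics apply), "extrinsics" (4x4, takes a point from camera to world coordinates); the wrist camera has in their place "T_tool_cam" (4x4, takes a point from camera to tool coordinates, whose origin is the TCP and whose axes are the flange's). Camera axes: x right, y up, looking along -z (the intrinsics and any distortion apply to the point x, -y, -z); pixel columns grow to the right and rows downward; lengths in mm; the calibration is good to about 2 mm. A picture is of the moment at which its call begins: read the wrist's pose just before it. There is no depth.
- finish_job(): hands the job in; it is judged then, once.
The state is a dict: "clock": time; "qpos": joint angles; "qd": joint speeds; "tau": joint torques, N m; "eef_pos": TCP position; "tool_rot": TCP orientation; "force": force on the tool from outside, world axes, zero at the start; "torque": the same for the moment, N m; "width": finger opening in mm; "gripper_force": force on a finger pad.
Only numpy, scipy, OpenCV 4.12 (cv2) and the standard library are available. Lean on these libraries where they do the work, as an engineer would, in place of code of your own. Each camera call takes 0.05 s, during which the arm holds its last target. There are 200 camera calls.

### The job

Slide the showcase's glass pane fully open, take the two empty display trays off the ledge inside and put them in the black crate for empties. Stand every soap carton and softener bottle from the counter side by side on that narrow leaning ledge, each the right way up with its base flat on the ledge, and then slide the pane fully shut again. Leave the bell and the big refill bottle where they are.

Things in the scene. Friction and masses are not known exactly. Their poses are not given: they have to be found in the camera images.
- case: glass showcase in an aluminium frame, fixed on the counter, 210 deep (own x, away from robot), 600 wide (own y, to the left), 192 high; origin at centre of underside, floor inside 18 up. Left half of the top is fixed glass; the right half is the mouth under the sliding pane. Pane open, the mouth is clear from own y -288 to -10 and 180 along x; its rim is 192 high
- pane (a joint): position in m of the sliding glass pane (295 x 180, its top 189 above the counter): 0 is shut over the right half of the case top, 0.28 fully open (slid 280 mm along the case's +y, over the fixed glass), stops at both ends; stays where it is left, about 2 N moves it; may start a little ajar
- pane_handle (a point): centre of the top edge of the upright dark bar pull in the middle of the sliding pane; the bar is 70 long across the track (case x), 12 thick along the track (case y) and stands 36 above the pane, its top 225 above the counter; moves with the pane
- ledge: dark steel ledge fixed in the case below the mouth; origin at centre of its upper face, 62 above the counter; 54 deep (own x), 250 long (own y, along case y), own z its normal. It and its goods lean 0.21 rad back to the robot; on its robot-side edge (own x -27) a back stop 20 high, 5 thick; other edge open. 70 of finger room each side of its middle line; 4 items fit at 58 spacing
- tray_a: empty open-topped display tray of stiff card, 44 deep (own x) x 92 wide (own y) x 62 tall (own z), walls 4; about 0.06 kg; origin at the centre of its underside; starts standing on the ledge and leaning with it
- tray_b: empty open-topped display tray of stiff card, 44 deep (own x) x 92 wide (own y) x 62 tall (own z), walls 4; about 0.06 kg; origin at the centre of its underside; starts standing on the ledge and leaning with it
- crate: black open plastic crate for empties, 150 (own x) x 225 (own y) x 80 high, walls and floor 5; loose on the counter, about 0.7 kg; origin at the centre of its underside
- carton_a: one-wash soap carton, plain brown card with a pale panel on both faces, 36 deep (own x) x 46 wide (own y) x 105 tall (own z); about 0.13 kg; origin at the centre of its underside, z up; stands upright on the counter at any yaw; the same either way round; may be absent
- carton_b: one-wash soap carton, plain brown card with a pale panel on both faces, 36 deep (own x) x 46 wide (own y) x 105 tall (own z); about 0.13 kg; origin at the centre of its underside, z up; stands upright on the counter at any yaw; the same either way round; may be absent
- bottle_a: straight round softener bottle, white, body 44 in diameter and 94 tall with a 34 diameter grey cap above, 108 tall over all; about 0.16 kg; origin at the centre of its underside, z up; stands upright on the counter; may be absent
- bottle_b: straight round softener bottle, white, body 44 in diameter and 94 tall with a 34 diameter grey cap above, 108 tall over all; about 0.16 kg; origin at the centre of its underside, z up; stands upright on the counter; may be absent
- bell: bystander: steel service bell, 72 in diameter, 52 high; origin at the centre of its underside
- jug: bystander: big grey refill bottle, 90 in diameter, 220 high; origin at the centre of its underside
Not all that is in view belongs to the job. What is shaped like the carton_a but orange, pink or turquoise is not meant.

How it is judged:
By the outcome, as a careful person would: the job done as asked, in the order asked, and still so for the second after the job is handed in, with the robot touching nothing.
Of carton_a, carton_b, bottle_a, bottle_b only 2 to 4 are there at a start; the rules pass over those that are not, and their reading is None.
At some moment in a run one of crate may be knocked a few centimetres aside while the robot is not near it.
It also fails if it takes over 210 s, if anything falls off the work surface, if the arm or the gripper's body presses on something with over 40 N, if the wrist force passes 120 N, or if a joint passes its speed limit or range.

## Working session

There is one attempt and no reset: what is moved stays moved. The work goes in short steps, Python scripts to look and compute and a tool call to move; the robot and the scene stay as the last step left them, time stands still between calls to the robot, and variables do not carry over. Pictures are saved under pics/ and viewed, at most 14 in all, crops included, and the job is handed in when it is done.

Besides the shell and the picture viewer there is one more tool, called after "Request:" as name(argument=value, ...) on one line, values as JSON. move_arm: Moves the arm, as the interface text tells. Its arguments: {"type":"object","properties":{"rows":{"type":"string"}},"required":["rows"]}

```bash
ls; mkdir -p pics
python3 - <<'E'
from cell import *
import cv2
s=read_state(); print({k:s[k] for k in ('clock','eef_pos','tool_rot','width','force')})
for n in ("scene","top"):
    d=get_image(n); cv2.imwrite(f"pics/{n}0.png",cv2.resize(d["img"][:,:,::-1],(800,600),interpolation=cv2.INTER_CUBIC))
    print(n,d["vfov"],d["cx"],d["cy"],d["k1"],d["extrinsics"])
d=get_image("wrist");print(d["T_tool_cam"],d["vfov"],d["k1"],d["cx"],d["cy"])
E
```

```text
pics
{'clock': 0.0, 'eef_pos': array([269.40898937, 590.87098305, 244.39148836]), 'tool_rot': array([-3.13967254e+00,  1.49714227e-05,  2.71376129e+00]), 'width': 85.27504424765064, 'force': array([ 0.50800243, -0.07807766,  0.07737307])}
scene 48.269364744217846 250.19059300645927 189.05456995449904 -0.08528531477648259 [[-7.57548178e-01 -5.66371386e-01  3.24567731e-01  9.33369388e+02]
 [ 6.52726591e-01 -6.50903327e-01  3.87650430e-01  3.61964354e+02]
 [-8.29189533e-03  5.05517865e-01  8.62776293e-01  1.19516867e+03]
 [ 0.00000000e+00  0.00000000e+00  0.00000000e+00  1.00000000e+00]]
top 57.138792997004245 256.0812264588325 191.51647928940375 0.03846796843572647 [[-1.47247894e-03  9.94477075e-01 -1.04943691e-01  4.34243116e+02]
 [-9.99979216e-01 -8.05598941e-04  6.39675093e-03 -1.24775132e+02]
 [ 6.27687963e-03  1.04950929e-01  9.94457593e-01  1.04594261e+03]
 [ 0.00000000e+00  0.00000000e+00  0.00000000e+00  1.00000000e+00]]
[[-2.66772381e-04  9.65957241e-01  2.58701638e-01  6.43225584e+01]
 [ 9.99999802e-01  1.10189681e-04  6.19763404e-04 -6.06336302e-02]
 [ 5.70158697e-04  2.58701752e-01 -9.65957079e-01 -1.29531654e+02]
 [ 0.00000000e+00  0.00000000e+00  0.00000000e+00  1.00000000e+00]] 60.52404053303795 -0.031452630946039076 262.7950406172437 188.89889146559295
```

View pics/scene0.png

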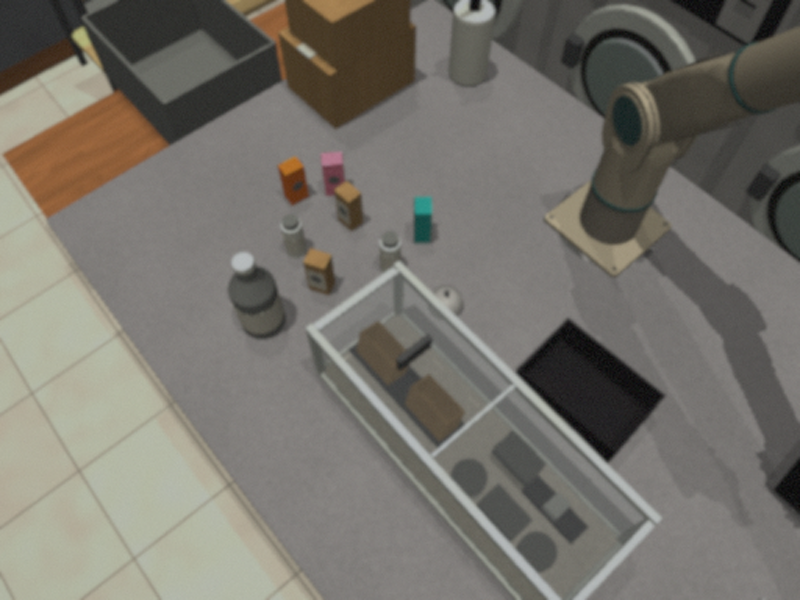

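View pics/top0.png

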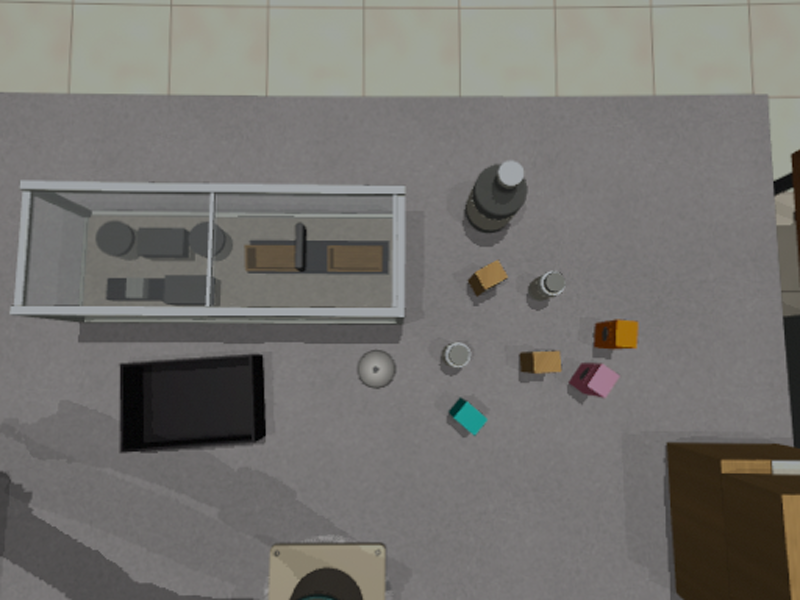

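The scene shows all four items, the crate, the bell and the jug. In the top view (scaled px) the cartons are at (489,277) and (541,362), the bottles at (551,284) and (457,354), the crate at (192,403) and the handle at (300,247). The orange, pink and turquoise cartons are decoys. Next I'll fit poses.

```bash
cat > h.py <<'E'
from cell import *
import numpy as np, cv2
from scipy.spatial.transform import Rotation as R
from scipy.optimize import least_squares, minimize
def cam(n):
    s=read_state(); d=get_image(n); d=dict(d)
    if n=="wrist":
        T=np.eye(4);T[:3,:3]=R.from_euler('xyz',s['tool_rot']).as_matrix();T[:3,3]=s['eef_pos']
        d["extrinsics"]=T@d["T_tool_cam"]
    d["f"]=d["img"].shape[0]/2/np.tan(np.radians(d["vfov"])/2)
    return d
def proj(d,P):
    E=d["extrinsics"];p=(np.atleast_2d(P)-E[:3,3])@E[:3,:3]
    u=np.c_[p[:,0],-p[:,1]]/-p[:,2:]
    r2=(u**2).sum(1,keepdims=True);u=u*(1+d["k1"]*r2)
    return u*d["f"]+[d["cx"],d["cy"]]
def unproj(d,px,z):
    px=np.atleast_2d(np.asarray(px,float));v=(px-[d["cx"],d["cy"]])/d["f"];u=v.copy()
    for _ in range(20): u=v/(1+d["k1"]*(u**2).sum(1,keepdims=True))
    E=d["extrinsics"];r=np.c_[u[:,0],-u[:,1],-np.ones(len(u))]@E[:3,:3].T
    return E[:3,3]+r*((z-E[2,3])/r[:,2:])
def Rz(a): return R.from_euler('z',a).as_matrix()
def box(x,y,a,dx,dy,z0,z1):
    P=np.array([[i*dx/2,j*dy/2,k] for i in(-1,1) for j in(-1,1) for k in(z0,z1)])
    return P@Rz(a).T+[x,y,0]
def hullmask(d,P):
    m=np.zeros(d["img"].shape[:2],np.uint8)
    h=cv2.convexHull(proj(d,P).astype(np.float32))
    cv2.fillConvexPoly(m,np.round(h*16).astype(np.int32),1,shift=4,lineType=cv2.LINE_8);return m>0
def tool(xaxis_yaw_vec=None): pass
def go(pos,Rt):
    """numbers for move from the measured pose to pos, rotation matrix Rt"""
    s=read_state();R0=R.from_euler('xyz',s['tool_rot']).as_matrix()
    t=R0.T@(np.asarray(pos)-s['eef_pos'])/300
    w=R.from_matrix(R0.T@Rt).as_rotvec()/(np.pi/2)
    print("shift",np.round(t,4),"turn",np.round(w,4))
def Rtool(a,lean=0.0):
    """tool y along horizontal dir at angle a (world yaw); lean = tilt of tool z away from robot side about case y"""
    y=np.array([np.cos(a),np.sin(a),0]);z=np.array([0,0,-1.]);x=np.cross(y,z)
    M=np.c_[x,y,z]
    return M
E
python3 - <<'E'
from h import *
t=cam("top");s=cam("scene");k=.64
# case rim
obs_t=np.array([[20,183],[405,187],[403,318],[12,314]])*k
obs_s=np.array([[312,330],[398,268],[658,519]])*k
C=np.array([[105,300,192],[105,-300,192],[-105,-300,192],[-105,300,192]],float)
def res(p):
    P=C@Rz(p[2]).T+[p[0],p[1],0]
    return np.r_[(proj(t,P)-obs_t).ravel(),(proj(s,P[[1,2,3]])-obs_s).ravel()]
r=least_squares(res,[600,100,0]);print("case",r.x,np.round(r.fun,1))
# handle & crate & objs coarse
print("handle",unproj(t,np.array([300,224])*k,225),unproj(t,np.array([300,268])*k,225), unproj(s,np.array([[398,362],[430,340]])*k,225))
cr=unproj(t,np.array([[120,365],[263,355],[265,440],[120,451]])*k,80);print("crate top",cr,cr.mean(0))
for n,px,z in(("b1",[553,283],108),("b2",[458,354],108),("bell",[376,366],52)):
    print(n,unproj(t,np.array(px)*k,z))
for n,px in(("b1",[290,223]),("b2",[390,240])): print(n,'scene',unproj(s,np.array(px)*k,108))
# brown cartons
def brown(d):
    h=cv2.cvtColor(d["img"],cv2.COLOR_RGB2HSV);return (h[...,1]>75)&(h[...,0]>8)&(h[...,0]<25)
for n,(px,ps) in dict(c1=([489,277],[320,272]),c2=([541,362],[348,206])).items():
    M=[]
    for d,p in((t,px),(s,ps)):
        m=brown(d);w=np.zeros_like(m);c=(np.array(p)*k).astype(int);w[c[1]-19:c[1]+19,c[0]-19:c[0]+19]=1
        m=cv2.morphologyEx((m&w).astype(np.uint8),cv2.MORPH_CLOSE,np.ones((7,7)))>0;M.append(m)
    def cost(p):
        P=box(*p,36,46,0,105);c=0
        for d,m in zip((t,s),M):
            h=hullmask(d,P);c+=1-(h&m).sum()/(h|m).sum()
        return c
    g=unproj(t,np.array(px)*k,60)[0]
    best=min((minimize(cost,[g[0],g[1],a],method='Nelder-Mead',options=dict(initial_simplex=[[g[0]+i,g[1]+j,a+l] for i,j,l in((0,0,0),(15,0,.2),(0,15,-.2),(-12,-12,.2))])) for a in np.arange(0,3.1,.4)),key=lambda r:r.fun)
    print(n,best.x,best.fun,[m.sum() for m in M])
E
```

```text
case [ 6.04163264e+02  1.64002883e+02 -9.19448880e-03] [-0.7 -2.1 -0.5 -1.   0.1 -0.6 -2.4  0.2 -4.4 -1.8  0.8 -5.3  3.2 -0.4]
handle [[635.66423065  21.51950314 225.        ]] [[568.23703204  20.42520523 225.        ]] [[639.93985868  26.30667998 225.        ]
 [575.29197353  30.83342214 225.        ]]
crate top [[422.95802915 350.50709621  80.        ]
 [438.98777967 107.34365502  80.        ]
 [294.86865664  99.93025848  80.        ]
 [279.066714   342.08578466  80.        ]] [358.97029487 224.96669859  80.        ]
b1 [[ 561.02717485 -393.0575289   108.        ]]
b2 [[ 439.87659473 -228.70575692  108.        ]]
bell [[419.03694985 -87.81275393  52.        ]]
b1 scene [[ 567.52128441 -388.57196351  108.        ]]
b2 scene [[ 442.82201589 -223.96891146  108.        ]]
c1 [ 576.29145571 -286.29450031    0.60963806] 0.5871895032051282 [np.int64(310), np.int64(279)]
c2 [ 4.27038007e+02 -3.78227980e+02 -1.17457794e-02] 0.4556949152542372 [np.int64(336), np.int64(310)]
```

Request:
move_arm(rows="-.73 -.55 -.29 0 0 .727 1;-.73 -.55 -.29 0 0 .727 1;-.73 -.55 -.29 0 0 .727 1;-.73 -.55 -.29 0 0 .727 1;-.73 -.55 -.29 0 0 .727 1;-.73 -.55 -.29 0 0 .727 1;-.73 -.55 -.29 0 0 .727 1;-.73 -.55 -.29 0 0 .727 1;-.73 -.55 -.29 0 0 .727 1;-.73 -.55 -.29 0 0 .727 1;-.73 -.55 -.29 0 0 .727 1")

```text
clock: 1.17
eef_pos: [400.1, 350.7, 332.2]
tool_rot: [-3.141, 0.0, 1.575]
force: [0.1, 0.6, 0.0]
width: 0.1
gripper_force: 0.0
```

Request:
move_arm(rows="-1 .67 -.2 0 0 0 1;-1 .67 -.2 0 0 0 1;-1 .67 -.2 0 0 0 1;-1 .67 -.2 0 0 0 1;-1 .67 -.2 0 0 0 1;-1 .67 -.2 0 0 0 1;-1 .67 -.2 0 0 0 1;-1 .67 -.2 0 0 0 1;-1 .67 -.2 0 0 0 1;-1 .67 -.2 0 0 0 1;-1 .67 -.2 0 0 0 1")

```text
clock: 2.08
eef_pos: [602.4, 48.7, 391.9]
tool_rot: [-3.141, 0.001, 1.571]
force: [0.9, 0.9, 0.2]
width: -0.1
gripper_force: 0.0
```

Run:
```python
from h import *
d=cam("wrist");s=read_state();print(s['eef_pos'],s['tool_rot'],s['qpos'])
np.save("w1.npy",d,allow_pickle=True)
cv2.imwrite("pics/w1.png",cv2.resize(d["img"][:,:,::-1],(800,600)))
```

```text
[601.63492611  51.05282032 391.57510714] [-3.14016607e+00 -6.07888346e-04  1.57371393e+00] [-0.40729399  0.46993255  0.45178159  1.44143526 -0.20853309  1.27910473
  0.06502504]
```

View pics/w1.png

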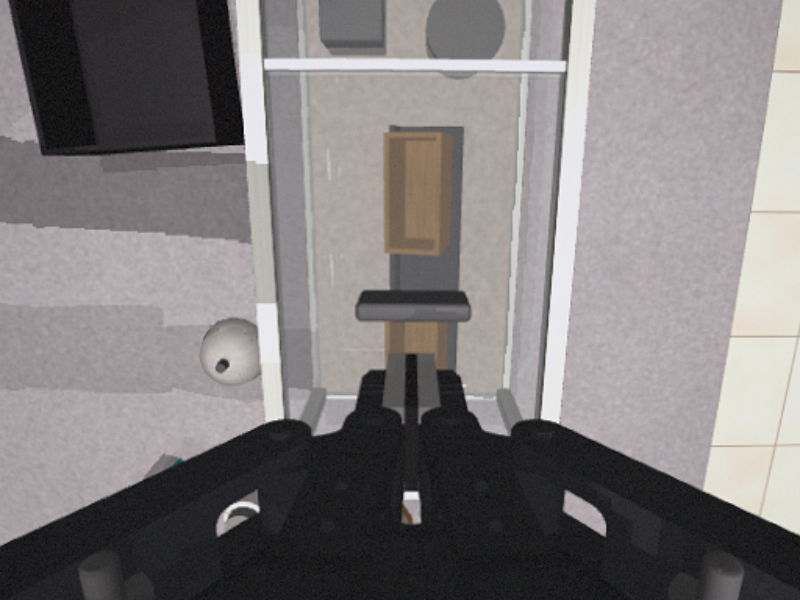

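The wrist view shows the handle top near (413,312), with the ledge and both trays below the mouth. The tray_a top rectangle runs from (385,132) to (443,253). The bell is at (233,350).

Run:
```python
from h import *
d=np.load("w1.npy",allow_pickle=True).item()
f=lambda px,z: print(np.round(unproj(d,np.array(px,float)*.64,z),1).tolist())
print("handle");f([[357,312],[470,312],[413,312]],225)
print("divider top/rim");f([[264,66],[567,66]],192)
print("outer rim L,R");f([[247,166],[588,95],[556,400],[265,400]],192)
print("ledge");f([[389,126],[463,127],[457,370]],62); 
print("tray top");f([[385,132],[443,132],[385,253],[438,253]],122)
# case end (inner right end rim) 
print("bell");f([[233,347]],40)
```

```text
handle
[[570.9, 23.4, 225.0], [638.9, 23.4, 225.0], [604.6, 23.4, 225.0]]
divider top/rim
[[515.6, 166.8, 192.0], [696.6, 166.8, 192.0]]
outer rim L,R
[[501.0, 108.6, 192.0], [710.5, 150.5, 192.0], [705.6, -51.4, 192.0], [500.6, -51.4, 192.0]]
ledge
[[584.8, 139.5, 62.0], [647.9, 138.7, 62.0], [647.9, -84.5, 62.0]]
tray top
[[584.2, 131.8, 122.0], [627.3, 131.8, 122.0], [583.0, 40.6, 122.0], [624.8, 40.6, 122.0]]
bell
[[425.5, -69.4, 40.0]]
```

Request:
move_arm(rows="-.28 .01 0 0 0 0 1;-.28 .01 0 0 0 0 1;-.28 .01 0 0 0 0 1;-.28 .01 .2 0 0 0 1;-.28 .01 .59 0 0 0 1;-.28 .01 .59 0 0 0 1;-.28 .01 .59 0 0 0 1;-.28 .01 .59 0 0 0 1;-.28 .01 .59 0 0 0 1;-.28 .01 .59 0 0 0 1")

```text
clock: 2.97
eef_pos: [605.5, -32.3, 216.3]
tool_rot: [3.141, -0.0, 1.574]
force: [1.3, 0.3, 1.3]
width: -0.2
gripper_force: 0.0
```

Request:
move_arm(rows=".05 0 0 0 0 0 1;.1 0 0 0 0 0 1;.15 0 0 0 0 0 1;.2 0 0 0 0 0 1;.28 0 0 0 0 0 1;.36 0 0 0 0 0 1;.44 0 0 0 0 0 1;.52 0 0 0 0 0 1;.6 0 0 0 0 0 1;.68 0 0 0 0 0 1;.74 0 0 0 0 0 1;.8 0 0 0 0 0 1")

```text
clock: 3.97
eef_pos: [607.3, 207.5, 219.3]
tool_rot: [3.134, -0.001, 1.573]
force: [2.6, -2.2, -1.8]
width: -0.1
gripper_force: 1.4
```

Request:
move_arm(rows=".05 0 .01 0 0 0 1;.1 0 .01 0 0 0 1;.15 0 .01 0 0 0 1;.19 0 .01 0 0 0 1;.21 0 .01 0 0 0 1;.22 0 .01 0 0 0 1;.23 0 .01 0 0 0 1;.235 0 .01 0 0 0 1;.24 0 .01 0 0 0 1;.24 0 .01 0 0 0 1")

```text
clock: 4.8
eef_pos: [604.2, 278.4, 212.0]
tool_rot: [-3.141, 0.0, 1.571]
force: [-0.2, -0.6, 0.9]
width: 0.1
gripper_force: 0.4
```

Request:
move_arm(rows=".01 0 0 0 0 0 1;.015 0 0 0 0 0 1;.02 0 0 0 0 0 1;.02 0 0 0 0 0 1")

```text
clock: 5.13
eef_pos: [604.3, 284.2, 212.1]
tool_rot: [-3.141, 0.001, 1.572]
force: [-2.0, -2.9, 0.3]
width: -0.1
gripper_force: 1.3
```

Request:
move_arm(rows=".01 0 0 0 0 0 1;.02 0 0 0 0 0 1;.03 0 0 0 0 0 1;.03 0 0 0 0 0 1")

```text
clock: 5.47
eef_pos: [604.3, 284.3, 212.2]
tool_rot: [-3.138, 0.013, 1.567]
force: [-5.1, -18.4, 5.2]
width: 0.0
gripper_force: 8.6
```

Request:
move_arm(rows="-.07 0 0 0 0 0 1;-.07 0 -.14 0 0 0 1;-.07 0 -.28 0 0 0 1;-.2 0 -.42 0 0 0 0;-.4 0 -.5 0 0 0 -1;-.6 0 -.5 0 0 0 -1;-1 0 -.5 0 0 0 -1;-1 0 -.5 0 0 0 -1;-1 0 -.5 0 0 0 -1;-1 0 -.5 0 0 0 -1;-1 0 -.5 0 0 0 -1;-1 0 -.5 0 0 0 -1")

```text
clock: 6.47
eef_pos: [605.2, -10.6, 363.3]
tool_rot: [3.139, 0.001, 1.565]
force: [-0.7, 0.4, 0.4]
width: 85.3
gripper_force: 0.0
```

Run:
```python
from h import *
d=cam("wrist");s=read_state();print(s['eef_pos'],s['tool_rot'],s['qpos'])
np.save("w2.npy",d,allow_pickle=True)
cv2.imwrite("pics/w2.png",cv2.resize(d["img"][:,:,::-1],(800,600)))
```

```text
[605.35104013  -7.09293285 362.802242  ] [ 3.13975947e+00 -1.10916813e-03  1.56911322e+00] [-0.33585147  0.49549231  0.49296362  1.49173917 -0.24391487  1.21369616
  0.19032866]
```

View pics/w2.png

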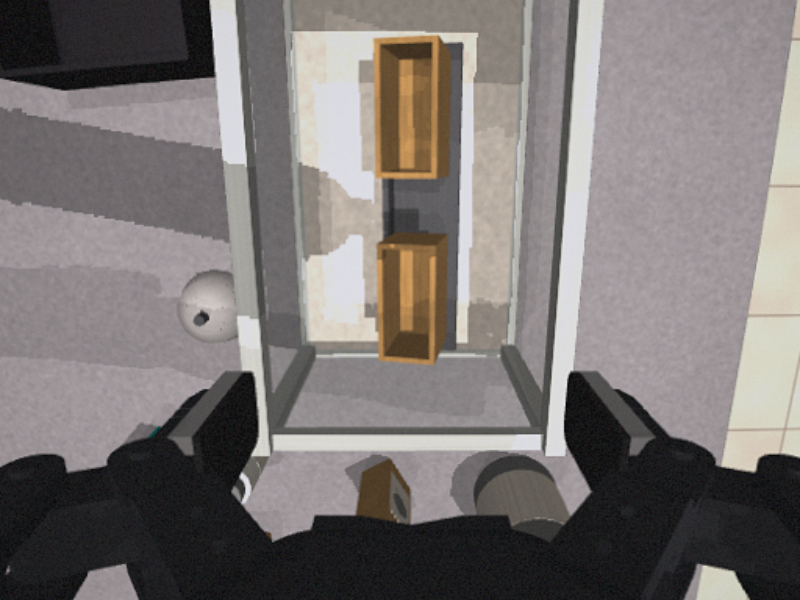

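The mouth is clear. Tray tops run from (375,38) to (438,178) and from (379,248) to (436,363). The ledge's far edge runs from (463,42) to (456,350), and the case end rim is at row ~445.

Run:
```python
from h import *
d=np.load("w2.npy",allow_pickle=True).item()
obsA=np.array([[375,38],[440,36],[436,178],[376,177]])*.64
obsB=np.array([[380,249],[441,247],[435,363],[379,358]])*.64
l=.21
def top(xc,yc,a,zb,sx=22,sy=46):
    L=R.from_euler('y',-l).as_matrix()
    P=np.array([[-sx,sy,62],[sx,sy,62],[sx,-sy,62],[-sx,-sy,62]],float)
    return P@L.T@Rz(a).T+[xc,yc,zb]
for o in (obsA,obsB):
    r=least_squares(lambda p:(proj(d,top(*p,62))-o).ravel(),[620,50,0]);print(r.x,np.round(r.fun,1))
f=lambda px,z: print(np.round(unproj(d,np.array(px,float)*.64,z),1).tolist())
print("ledge far");f([[463,42],[456,350]],67.6)
print("end rim outer/inner");f([[265,453],[563,455],[272,437],[545,432]],192)
print("side rim inner L, R");f([[238,160],[578,60],[562,300]],192)
```

```text
[ 6.17360338e+02  8.56601334e+01 -1.91669083e-02] [-0.  -0.3  0.  -0.5  0.3  0.5 -0.4  0.3]
[ 6.17747870e+02 -5.42349435e+01 -2.54232667e-02] [ 0.2 -3.3 -1.   0.   0.3  2.   0.5  1.6]
ledge far
[[647.8, 139.3, 67.6], [646.4, -110.5, 67.6]]
end rim outer/inner
[[509.1, -134.4, 192.0], [707.2, -137.7, 192.0], [514.7, -122.5, 192.0], [694.0, -120.3, 192.0]]
side rim inner L, R
[[508.8, 53.6, 192.0], [698.5, 105.3, 192.0], [698.7, -30.4, 192.0]]
```

Request:
move_arm(rows=".309 -.09 .37 -.133 0 0 -1;.309 -.09 .37 -.133 0 0 -1;.309 -.09 .37 -.133 0 0 -1;.309 -.09 .37 -.133 0 0 -1;.309 -.09 .37 -.133 0 0 -1;.309 -.09 .37 -.133 0 0 -1")

```text
clock: 7.02
eef_pos: [575.5, 92.0, 248.8]
tool_rot: [2.938, -0.002, 1.58]
force: [0.5, -0.4, 0.2]
width: 85.4
gripper_force: 0.0
```

```bash
cat >> h.py <<'E'
def Rlean(l=.21,a=-.01):
    y=np.array([np.cos(l),0,np.sin(l)]);z=np.array([np.sin(l),0,-np.cos(l)])
    return Rz(a)@np.c_[np.cross(y,z),y,z]
E
python3 -c "
from h import *
print(read_state()['eef_pos'],read_state()['tool_rot'])
go([609,85.7,104],Rlean())"
```

```text
[575.45789727  92.0210094  248.83107388] [ 2.93778848e+00 -1.51477235e-03  1.57993035e+00]
shift [-0.0228  0.0116  0.4953] turn [-0.004  -0.0034  0.0117]
```

Request:
move_arm(rows="-.02 .01 .1 -.004 0 .01 -1;-.02 .01 .2 -.004 0 .01 -1;-.02 .01 .3 -.004 0 .01 -1;-.02 .01 .4 -.004 0 .01 -1;-.02 .01 .495 -.004 0 .01 -1;-.02 .01 .495 -.004 0 .01 -1;-.02 .01 .495 -.004 0 .01 0.5;-.02 .01 .495 -.004 0 .01 1;-.02 .01 .495 -.004 0 .01 1;-.02 .01 .495 -.004 0 .01 1;-.02 .01 .495 -.004 0 .01 1;-.02 .01 .495 -.004 0 .01 1")

```text
clock: 8.02
eef_pos: [612.5, 80.7, 109.2]
tool_rot: [2.923, -0.004, 1.557]
force: [-2.2, 0.8, 6.6]
width: 42.8
gripper_force: 61.7
```

Request:
move_arm(rows="0 0 -.1 0 0 0 1;0 0 -.2 0 0 0 1;0 0 -.33 0 0 0 1;0 0 -.46 0 0 0 1;0 0 -.58 0 0 0 1;0 -.1 -.65 .05 0 0 1;0 -.2 -.65 .1 0 0 1;0 -.3 -.65 .133 0 0 1;0 -.3 -.65 .133 0 0 1;0 -.3 -.65 .133 0 0 1")

```text
clock: 8.85
eef_pos: [481.5, 81.9, 278.9]
tool_rot: [3.134, -0.005, 1.557]
force: [0.5, -0.4, -0.5]
width: 43.1
gripper_force: 61.4
```

Run:
```python
from h import *
print(read_state()['eef_pos'],read_state()['tool_rot'],read_state()['width'])
d=cam("top");s=cam("scene")
cv2.imwrite("pics/t2.png",np.hstack([cv2.resize(d["img"][180:330,40:240,::-1],(400,300),interpolation=cv2.INTER_CUBIC),cv2.resize(s["img"][190:310,300:460,::-1],(400,300),interpolation=cv2.INTER_CUBIC)]))
```

```text
[481.5127112   81.92943004 278.92069578] [ 3.13368612 -0.00458835  1.55690034] 43.09655525202009
```

View pics/t2.png

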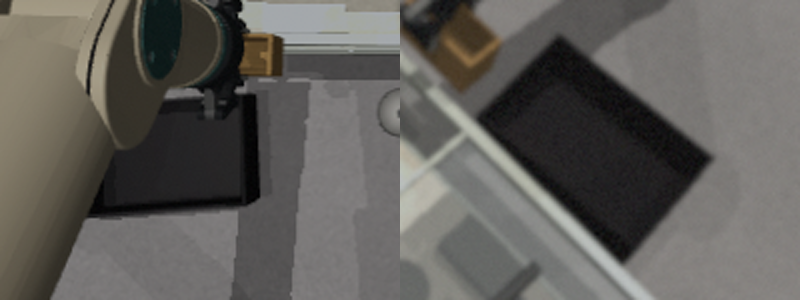

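Run:
```python
from h import *
s=cam("scene");t=cam("top")
o=np.array([[364,204.4],[424.8,252.8],[388.8,294.8],[332,236.8]])
print(np.round(unproj(s,o,80),1).tolist())
P0=np.array([[-75,-112.5,80],[-75,112.5,80],[75,112.5,80],[75,-112.5,80]])
r=least_squares(lambda p:(proj(s,P0@Rz(p[2]).T+[p[0],p[1],0])-o).ravel(),[359,225,0]);print(r.x,np.round(r.fun,1))
print("top base R edge",unproj(t,[[168.5,227.5],[168.5,280]],0).round(1).tolist(), "rim",unproj(t,[[162.5,227.5],[162,283]],80).round(1).tolist())
```

```text
[[293.7, 122.4, 80.0], [279.4, 339.8, 80.0], [448.5, 350.3, 80.0], [441.2, 132.3, 80.0]]
[3.66116082e+02 2.36019912e+02 3.01270066e-02] [-0.5 -0.1 -0.   3.4  2.7 -2.5 -2.4 -0.9]
top base R edge [[438.5, 126.0, 0.0], [287.9, 121.8, 0.0]] rim [[438.2, 123.0, 80.0], [291.4, 119.9, 80.0]]
```

Request:
move_arm(rows=".67 -.4 0 0 0 -.03 1;.67 -.4 0 0 0 -.03 1;.67 -.4 0 0 0 -.03 1;.67 -.4 0 0 0 -.03 1;.67 -.4 .1 0 0 -.03 1;.67 -.4 .2 0 0 -.03 1;.67 -.4 .35 0 0 -.03 1;.67 -.4 .47 0 0 -.03 1;.67 -.4 .47 0 0 -.03 1")

```text
clock: 9.8
eef_pos: [362.6, 283.7, 131.9]
tool_rot: [-3.141, 0.003, 1.605]
force: [-0.4, -1.0, -0.3]
width: 43.5
gripper_force: 61.4
```

Run:
```python
from h import *
s=read_state();print(s['eef_pos'],s['tool_rot'],s['width'],s['force'])
d=cam("wrist")
cv2.imwrite("pics/w3.png",cv2.resize(d["img"][:,:,::-1],(512,384)))
```

```text
[362.5863591  283.6661464  131.88015868] [-3.14063981e+00  3.11786226e-03  1.60546822e+00] 43.537534338844175 [-0.43573868 -0.99426099 -0.30229441]
```

View pics/w3.png

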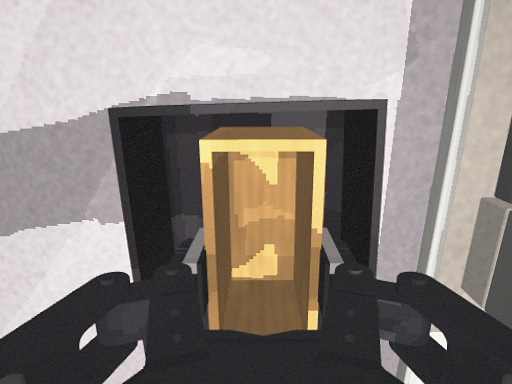

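Request:
move_arm(rows="0 -.02 .1 0 0 0 1;0 -.02 .2 0 0 0 1;0 -.02 .25 0 0 0 1;0 -.02 .255 0 0 0 1;0 -.02 .255 0 0 0 1;0 -.02 .255 0 0 0 .3;0 -.02 .255 0 0 0 -.3;0 -.02 .255 0 0 0 -.3;0 -.02 .255 0 0 0 -.3;0 -.02 .2 0 0 0 -.3;0 -.02 .0 0 0 0 -.3;0 -.02 -.1 0 0 0 -.3")

```text
clock: 10.85
eef_pos: [358.6, 283.6, 160.8]
tool_rot: [3.138, -0.001, 1.603]
force: [0.8, 0.9, -0.0]
width: 55.3
gripper_force: 0.0
```

Request:
move_arm(rows="0 0 -.33 0 0 0 -1;0 0 -.33 0 0 0 -1;0 0 -.33 0 0 0 -1;-.67 .7 -.33 0 0 .03 -1;-.67 .7 -.33 0 0 .03 -1;-.67 .7 -.33 0 0 .03 -1;-.67 .7 -.33 0 0 .03 -1;-.67 .7 -.33 0 0 .03 -1;-.67 .7 -.33 0 0 .03 -1;-.67 .7 -.33 0 0 .03 -1;-.67 .7 -.33 0 0 .03 -1")

```text
clock: 11.77
eef_pos: [580.9, 81.3, 261.0]
tool_rot: [3.128, 0.002, 1.546]
force: [0.9, -0.7, 1.2]
width: 85.6
gripper_force: 0.0
```

```bash
python3 -c "
from h import *
s=read_state();print(s['eef_pos'],s['tool_rot'],s['width'])
L=Rlean(); b=np.array([617.7,-54.2,62])
go(b-L[:,2]*193,L); print(b-L[:,2]*46)"
```

```text
[580.88682759  81.26982273 261.03818188] [3.12819306e+00 2.48291694e-03 1.54616778e+00] 85.60052488281006
shift [-0.4503 -0.0008  0.0354] turn [-0.1252  0.0026 -0.0091]
[608.11132406 -54.10411004 106.98942208]
```

Request:
move_arm(rows="-.45 0 .035 -.125 0 -.01 -1;-.45 0 .035 -.125 0 -.01 -1;-.45 0 .035 -.125 0 -.01 -1;-.45 0 .035 -.125 0 -.01 -1;-.45 0 .035 -.125 0 -.01 -1;-.45 0 .035 -.125 0 -.01 -1;-.45 0 .035 -.125 0 -.01 -1")

```text
clock: 12.35
eef_pos: [573.6, -42.9, 249.1]
tool_rot: [2.939, -0.003, 1.574]
force: [-0.4, 0.3, 0.6]
width: 85.4
gripper_force: 0.0
```

```bash
python3 -c "
from h import *
s=read_state();print(s['eef_pos'],s['tool_rot'],s['width'])
L=Rlean(); b=np.array([617.7,-54.2,62])
go(b-L[:,2]*46,L)"
```

```text
[573.63448329 -42.91127669 249.12268569] [ 2.93892430e+00 -2.92094423e-03  1.57397154e+00] 85.42269567208724
shift [-0.0391  0.0171  0.4871] turn [-0.0047 -0.0035  0.0078]
```

Request:
move_arm(rows="-.01 .01 .1 -.004 0 .01 -1;-.01 .01 .2 -.004 0 .01 -1;-.01 .01 .3 -.004 0 .01 -1;-.01 .01 .4 -.004 0 .01 -1;-.01 .01 .485 -.004 0 .01 -1;-.01 .01 .485 -.004 0 .01 -1;-.01 .01 .485 -.004 0 .01 0.5;-.01 .01 .485 -.004 0 .01 1;-.01 .01 .485 -.004 0 .01 1;-.01 .01 .485 -.004 0 .01 1;-.01 .01 .485 -.004 0 .01 1;-.01 .01 .485 -.004 0 .01 1")

```text
clock: 13.35
eef_pos: [606.7, -47.2, 109.2]
tool_rot: [2.929, -0.005, 1.557]
force: [-2.0, 0.7, 7.0]
width: 43.3
gripper_force: 62.1
```

Request:
move_arm(rows="0 0 -.1 0 0 0 1;0 0 -.2 0 0 0 1;0 0 -.33 0 0 0 1;0 0 -.46 0 0 0 1;0 0 -.58 0 0 0 1;.2 -.1 -.65 .05 0 0 1;.4 -.2 -.65 .1 0 0 1;.4 -.3 -.65 .133 0 0 1;.4 -.3 -.65 .133 0 0 1;.4 -.3 -.65 .133 0 0 1;.4 -.3 -.65 .133 0 0 1")

```text
clock: 14.27
eef_pos: [478.0, 75.0, 280.4]
tool_rot: [3.141, -0.006, 1.56]
force: [0.1, -0.4, -0.1]
width: 43.2
gripper_force: 62.5
```

Run:
```python
from h import *
s=read_state();print(s['eef_pos'],s['tool_rot'],s['width'])
go([362,186,130],Rtool(.035))
d=cam("wrist")
cv2.imwrite("pics/w4.png",cv2.resize(d["img"][:,:,::-1],(512,384)))
```

```text
[478.00001827  75.00039485 280.3578458 ] [ 3.14108602 -0.00611997  1.56013219] 43.24383769357153
shift [ 0.3628 -0.3908  0.5032] turn [ 0.0004 -0.0039 -0.0291]
```

View pics/w4.png

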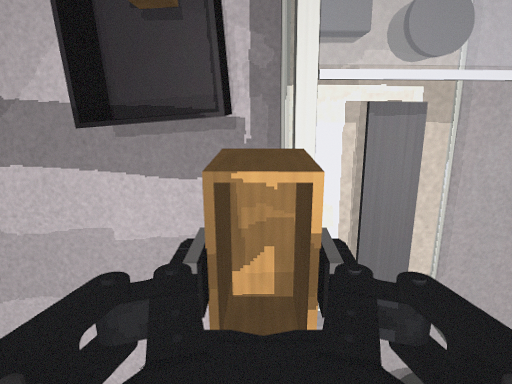

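Run:
```python
from h import *
d=cam("wrist")
print(unproj(d,[[77,127],[231,113]],80).round(1).tolist(),unproj(d,[[53,0],[218,0],[131,8],[178,6]],80).round(1).tolist())
```

```text
[[295.4, 117.6, 80.0], [450.0, 128.4, 80.0]] [[289.4, 233.5, 80.0], [441.7, 229.5, 80.0], [361.4, 224.5, 80.0], [404.8, 225.2, 80.0]]
```

Request:
move_arm(rows=".365 -.377 0 0 0 -.038 1;.365 -.377 0 0 0 -.038 1;.365 -.377 0 0 0 -.038 1;.365 -.377 0 0 0 -.038 1;.365 -.377 .1 0 0 -.038 1;.365 -.377 .2 0 0 -.038 1;.365 -.377 .35 0 0 -.038 1;.365 -.377 .5 0 0 -.038 1;.365 -.377 .5 0 0 -.038 1")

```text
clock: 15.12
eef_pos: [365.8, 183.0, 125.9]
tool_rot: [-3.135, -0.0, 1.614]
force: [-0.2, -0.7, -0.8]
width: 42.9
gripper_force: 62.3
```

Run:
```python
from h import *
s=read_state();print(s['eef_pos'],s['tool_rot'],s['width'],s['force'])
d=cam("wrist")
cv2.imwrite("pics/w5.png",cv2.resize(d["img"][:,:,::-1],(512,384)))
```

```text
[365.75958346 182.97963388 125.8751655 ] [-3.13465214e+00 -1.13235874e-05  1.61380277e+00] 42.91413990453314 [-0.19271999 -0.73542623 -0.83474217]
```

View pics/w5.png

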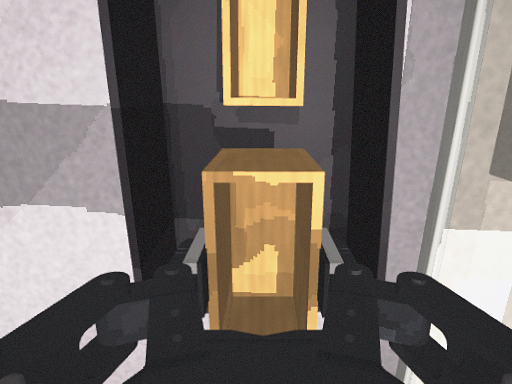

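Request:
move_arm(rows=".02 0 .1 0 0 0 1;.02 0 .2 0 0 0 1;.02 0 .23 0 0 0 1;.02 0 .235 0 0 0 1;.02 0 .235 0 0 0 1;.02 0 .235 0 0 0 .3;.02 0 .235 0 0 0 -.3;.02 0 .235 0 0 0 -.3;.02 0 .235 0 0 0 -.3;.02 0 .2 0 0 0 -.3;.02 0 0 0 0 0 -.3;.02 0 -.1 0 0 0 -.3")

```text
clock: 16.17
eef_pos: [365.8, 190.2, 154.1]
tool_rot: [-3.137, -0.003, 1.615]
force: [1.2, 1.8, 0.2]
width: 55.4
gripper_force: 0.0
```

Request:
move_arm(rows="0 0 -.33 0 0 0 -1;0 0 -.5 0 0 0 -1;0 0 -.5 0 0 0 -1;-.5 .13 -.5 0 0 .03 -1;-1 .13 -.5 0 0 .03 -1;-1 .13 -.5 0 0 .03 -1;-1 .13 -.5 0 0 .03 -1;-1 .13 -.5 0 0 .03 -1;-1 .13 -.5 0 0 .03 -1;-1 .13 -.5 0 0 .03 -1;-1 .13 -.5 0 0 .03 -1")

```text
clock: 17.08
eef_pos: [419.8, -114.5, 303.6]
tool_rot: [3.138, -0.001, 1.561]
force: [0.7, -0.8, 0.1]
width: 85.6
gripper_force: 0.0
```

Request:
move_arm(rows="-.4 .33 0 0 0 0 -1;-.4 .33 0 0 0 0 -1;-.4 .33 0 0 0 0 -1;-.4 .33 0 0 0 0 -1;-.4 .33 0 0 0 0 -1;-.4 .33 0 0 0 0 -1;-.4 .33 0 0 0 0 -1")

```text
clock: 17.67
eef_pos: [517.6, -227.1, 301.3]
tool_rot: [-3.14, -0.006, 1.569]
force: [0.3, 0.9, 0.2]
width: 85.3
gripper_force: 0.0
```

Run:
```python
from h import *
s=read_state();print(s['eef_pos'],s['tool_rot'],s['width'],s['force'])
d=cam("wrist");np.save("w6.npy",d,allow_pickle=True)
cv2.imwrite("pics/w6.png",cv2.resize(d["img"][:,:,::-1],(800,600)))
```

```text
[ 517.60412696 -227.1139645   301.32667661] [-3.14026052 -0.00606541  1.56854302] 85.34869725117751 [0.30222659 0.90088721 0.20613228]
```

View pics/w6.png

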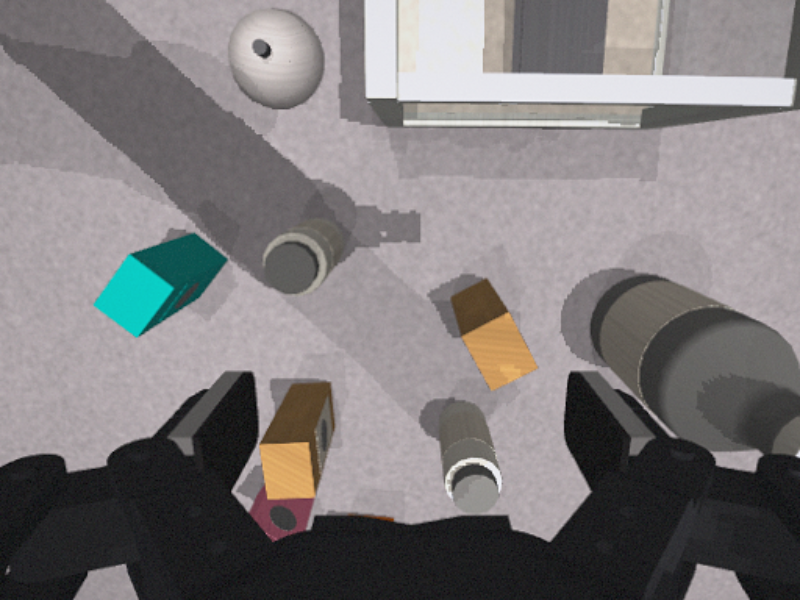

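The view shows carton 1 top at (499,351), carton 2 top at (289,470), bottle 2 cap at (292,267) and bottle 1 cap at (475,488). The decoys and jug are clear of them.

Run:
```python
from h import *
d=np.load("w6.npy",allow_pickle=True).item();k=.64
C1=np.array([[461,336],[508,313],[537,368],[491,389]])*k
C2=np.array([[261,443],[314,441],[313,498],[268,497]])*k
print("c1 top",unproj(d,C1,105).round(1).tolist());print("c2 top",unproj(d,C2,105).round(1).tolist())
for n,o in(("c1",C1),("c2",C2)):
    c=unproj(d,o,105)[:,:2].mean(0);best=None
    P0=np.array([[-18,23,105],[18,23,105],[18,-23,105],[-18,-23,105.]])
    for a0 in np.arange(-1.5,1.6,.5):
        for sh in range(4):
            r=least_squares(lambda p:(proj(d,P0@Rz(p[2]).T+[p[0],p[1],0])-np.roll(o,sh,0)).ravel(),[*c,a0])
            if best is None or r.cost<best.cost: best=r
    print(n,best.x,best.cost,best.fun.round(1))
print("b2 cap",unproj(d,np.array([292,267])*k,108).round(1),"shoulder",unproj(d,np.array([298,259])*k,94).round(1))
print("b1 cap",unproj(d,np.array([475,488])*k,108).round(1),"shoulder",unproj(d,np.array([473,480])*k,94).round(1))
print("b1 base far edge",unproj(d,np.array([463,402])*k,0),"jug",unproj(d,np.array([[592,330],[640,280]])*k,0).round().tolist())
```

```text
c1 top [[551.8, -276.8, 105.0], [582.6, -260.8, 105.0], [604.3, -300.0, 105.0], [573.4, -315.5, 105.0]]
c2 top [[411.1, -357.2, 105.0], [449.2, -355.5, 105.0], [445.9, -402.6, 105.0], [412.7, -401.9, 105.0]]
c1 [ 578.04501377 -288.34473431   -2.64692454] 2.0527182990684723 [ 0.5  0.  -0.3  1.4 -0.5 -0.1  0.4 -1.2]
c2 [ 4.29725225e+02 -3.79299900e+02 -7.98936586e-03] 2.8872481825322915 [ 0.6 -0.8 -1.1  0.8  1.4 -0.1 -0.9  0.2]
b2 cap [[ 442.1 -228.8  108. ]] shoulder [[ 443.1 -226.2   94. ]]
b1 cap [[ 564.4 -392.1  108. ]] shoulder [[ 564.7 -395.1   94. ]]
b1 base far edge [[ 565.85421135 -377.36723615    0.        ]] jug [[679.0, -308.0, 0.0], [717.0, -263.0, 0.0]]
```

```bash
cat >> h.py <<'E'
def slot(i,h,x=619.,up=0):
    L=Rlean();return np.array([x,[98.4,42.4,-13.6,-69.6][i],62])-L[:,2]*(h+up),L
E
python3 -c "
from h import *
go([578,-288.3,73],Rtool(.495))"
```

```text
shift [-0.2106  0.202   0.7601] turn [ 0.0005 -0.0041 -0.316 ]
```

Request:
move_arm(rows="-.21 .2 .1 0 -.004 -.316 -1;-.21 .2 .2 0 -.004 -.316 -1;-.21 .2 .25 0 -.004 -.316 -1;-.21 .2 .25 0 -.004 -.316 -1;-.21 .2 .25 0 -.004 -.316 -1;-.21 .2 .25 0 -.004 -.316 -1;-.21 .2 .25 0 -.004 -.316 -1")

```text
clock: 18.3
eef_pos: [578.7, -289.5, 227.8]
tool_rot: [3.139, 0.003, 2.064]
force: [-0.7, 0.5, 0.3]
width: 85.4
gripper_force: 0.0
```

```bash
python3 -c "
from h import *
print(read_state()['eef_pos']);go([578,-288.3,73],Rtool(.495))"
```

```text
[ 578.7165468  -289.54837335  227.83556253]
shift [ 0.0063 -0.0013  0.5161] turn [ 0.0015  0.0019 -0.0014]
```

Request:
move_arm(rows="0 0 .12 0 0 0 -1;0 0 .24 0 0 0 -1;0 0 .36 0 0 0 -1;0 0 .47 0 0 0 -1;0 0 .515 0 0 0 -1;0 0 .515 0 0 0 -1;0 0 .515 0 0 0 .5;0 0 .515 0 0 0 1;0 0 .515 0 0 0 1;0 0 .515 0 0 0 1;0 0 .515 0 0 0 1;0 0 .515 0 0 0 1")

```text
clock: 19.3
eef_pos: [579.7, -291.4, 73.9]
tool_rot: [3.139, 0.004, 2.065]
force: [-0.0, -0.2, 7.1]
width: 35.4
gripper_force: 60.7
```

Request:
move_arm(rows="0 0 -.05 0 0 0 1;0 0 -.15 0 0 0 1;0 0 -.27 0 0 0 1;0 0 -.4 0 0 0 1;0 0 -.53 0 0 0 1;0 0 -.66 0 0 0 1;0 0 -.78 0 0 .1 1;0 0 -.78 0 0 .2 1;0 0 -.78 0 0 .32 1;0 0 -.78 0 0 .32 1;0 0 -.78 0 0 .32 1")

```text
clock: 20.22
eef_pos: [578.3, -289.9, 306.1]
tool_rot: [3.14, 0.001, 1.56]
force: [-0.7, 0.2, -1.2]
width: 35.2
gripper_force: 60.3
```

```bash
python3 -c "
from h import *
s=read_state();print(s['eef_pos'],s['width']);go(*slot(2,75,618,150))"
```

```text
[ 578.28189374 -289.88611773  306.07149988] 35.194829873849216
shift [ 0.9223 -0.0343  0.0789] turn [-0.1326  0.0008 -0.0006]
```

Request:
move_arm(rows=".92 -.034 0 0 0 0 1;.92 -.034 0 0 0 0 1;.92 -.034 0 0 0 0 1;.92 -.034 0 0 0 0 1;.92 -.034 0 -.05 0 0 1;.92 -.034 .078 -.1325 0 0 1;.92 -.034 .078 -.1325 0 0 1;.92 -.034 .078 -.1325 0 0 1;.92 -.034 .078 -.1325 0 0 1;.92 -.034 .078 -.1325 0 0 1")

```text
clock: 21.05
eef_pos: [570.7, -14.5, 282.6]
tool_rot: [2.931, 0.002, 1.565]
force: [0.0, -0.9, -1.0]
width: 35.5
gripper_force: 60.8
```

```bash
python3 -c "
from h import *
s=read_state();print(s['eef_pos'],s['tool_rot'],s['width']);go(*slot(2,75,618))"
```

```text
[570.67903926 -14.53275194 282.56976353] [2.93117032e+00 2.13354000e-03 1.56540386e+00] 35.45055031209515
shift [0.0052 0.0008 0.5019] turn [0.0003 0.0007 0.0032]
```

Request:
move_arm(rows="0.004 0 .1 0 0 0 1;.004 0 .2 0 0 0 1;.004 0 .3 0 0 0 1;.004 0 .38 0 0 0 1;.004 0 .44 0 0 0 1;.004 0 .47 0 0 0 1;.004 0 .485 0 0 0 1;.004 0 .492 0 0 0 1;.004 0 .492 0 0 0 1;.004 0 .492 0 0 0 1")

```text
clock: 21.88
eef_pos: [601.8, -13.8, 138.8]
tool_rot: [2.93, 0.001, 1.563]
force: [-0.3, 0.1, -1.9]
width: 35.5
gripper_force: 61.0
```

```bash
python3 -c "
from h import *
s=read_state();print(s['eef_pos'],s['tool_rot'],s['force']);go(*slot(2,74,618))"
```

```text
[601.76830721 -13.83967562 138.77878698] [2.93007210e+00 1.28669353e-03 1.56279931e+00] [-0.33097505  0.06150315 -1.86424609]
shift [ 0.0014 -0.0005  0.0149] turn [0.001  0.0005 0.0014]
```

Request:
move_arm(rows="0 0 .005 0 0 0 1;0 0 .01 0 0 0 1;0 0 .014 0 0 0 1;0 0 .014 0 0 0 1")

```text
clock: 22.22
eef_pos: [602.2, -13.2, 134.1]
tool_rot: [2.931, 0.001, 1.563]
force: [-0.9, -0.4, 2.4]
width: 35.8
gripper_force: 61.3
```

Request:
move_arm(rows="0 0 .003 0 0 0 1;0 0 .003 0 0 0 .4;0 0 .003 0 0 0 0;0 0 .003 0 0 0 -.5;0 0 .003 0 0 0 -.5;0 0 .003 0 0 0 -.5;0 0 -.1 0 0 0 -.5;0 0 -.22 0 0 0 -.5;0 0 -.35 0 0 0 -.5;0 0 -.48 0 0 0 -.7;0 0 -.62 0 0 0 -1;0 0 -.62 0 0 0 -1")

```text
clock: 23.22
eef_pos: [565.9, -14.7, 322.7]
tool_rot: [2.92, 0.001, 1.562]
force: [2.0, -0.7, -0.4]
width: 85.1
gripper_force: 0.0
```

Run:
```python
from h import *
s=read_state();print(s['eef_pos'],s['tool_rot'],s['force'])
go([442.5,-227.5,230],Rtool(-.008))
d=cam("wrist")
cv2.imwrite("pics/w7.png",cv2.resize(d["img"][:,:,::-1],(512,384)))
```

```text
[565.89754391 -14.70212234 322.66342331] [2.92033400e+00 7.93466900e-04 1.56165305e+00] [ 1.97994156 -0.6578564  -0.4264077 ]
shift [-0.7128 -0.4629  0.2131] turn [ 0.1409  0.0006 -0.0007]
```

View pics/w7.png

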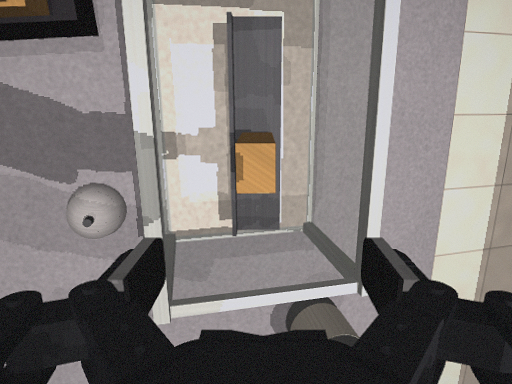

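Request:
move_arm(rows="-.713 -.463 .1 .141 0 0 -1;-.713 -.463 .1 .141 0 0 -1;-.713 -.463 .1 .141 0 0 -1;-.713 -.463 .1 .141 0 0 -1;-.713 -.463 .213 .141 0 0 -1;-.713 -.463 .213 .141 0 0 -1;-.713 -.463 .213 .141 0 0 -1;-.713 -.463 .213 .141 0 0 -1;-.713 -.463 .213 .141 0 0 -1;-.713 -.463 .213 .141 0 0 -1")

```text
clock: 24.1
eef_pos: [439.7, -225.0, 224.0]
tool_rot: [-3.13, 0.0, 1.564]
force: [0.6, -0.2, 0.1]
width: 85.5
gripper_force: 0.0
```

```bash
python3 -c "
from h import *
print(read_state()['eef_pos']);go([442.5,-227.5,72],Rtool(-.008))"
```

```text
[ 439.66088967 -225.04163597  223.97449432]
shift [-0.008   0.0156  0.5064] turn [-0.0077  0.0002  0.0007]
```

Request:
move_arm(rows="-.005 .01 .12 -.007 0 0 -1;-.005 .01 .24 -.007 0 0 -1;-.005 .01 .36 -.007 0 0 -1;-.005 .01 .46 -.007 0 0 -1;-.005 .01 .505 -.007 0 0 -1;-.005 .01 .505 -.007 0 0 -1;-.005 .01 .505 -.007 0 0 .5;-.005 .01 .505 -.007 0 0 1;-.005 .01 .505 -.007 0 0 1;-.005 .01 .505 -.007 0 0 1;-.005 .01 .505 -.007 0 0 1;-.005 .01 .505 -.007 0 0 1")

```text
clock: 25.1
eef_pos: [441.1, -227.8, 74.3]
tool_rot: [3.14, 0.002, 1.563]
force: [-1.5, 0.4, 5.7]
width: 43.0
gripper_force: 59.9
```

Request:
move_arm(rows="0 0 -.05 0 0 0 1;0 0 -.15 0 0 0 1;0 0 -.27 0 0 0 1;0 0 -.4 0 0 0 1;0 0 -.53 0 0 0 1;0 0 -.66 0 0 0 1;0 0.1 -.78 0 0 0 1;.1 .2 -.78 0 0 0 1;.2 .3 -.78 0 0 0 1;.3 .4 -.78 0 0 0 1;.3 .4 -.78 0 0 0 1")

```text
clock: 26.02
eef_pos: [567.1, -129.3, 306.3]
tool_rot: [3.138, -0.004, 1.575]
force: [1.1, 1.5, -2.7]
width: 42.8
gripper_force: 61.6
```

```bash
python3 -c "
from h import *
s=read_state();print(s['eef_pos'],s['width']);go(*slot(3,72,620.5,150))"
```

```text
[ 567.07034402 -129.30095927  306.32004272] 42.78107182069033
shift [0.2001 0.0245 0.0915] turn [-0.1317 -0.0033  0.009 ]
```

Request:
move_arm(rows=".2 .025 0 0 0 .006 1;.2 .025 .04 -.05 0 .006 1;.2 .025 .09 -.131 -.003 .006 1;.2 .025 .09 -.131 -.003 .006 1;.2 .025 .09 -.131 -.003 .006 1;.2 .025 .09 -.131 -.003 .006 1;.2 .025 .09 -.131 -.003 .006 1")

```text
clock: 26.6
eef_pos: [570.4, -78.7, 280.8]
tool_rot: [2.934, 0.005, 1.554]
force: [0.3, -0.1, -2.1]
width: 42.7
gripper_force: 61.7
```

```bash
python3 -c "
from h import *
s=read_state();print(s['eef_pos'],s['tool_rot'],s['width']);go(*slot(3,73,620.5))"
```

```text
[570.39656364 -78.67268872 280.78290256] [2.9344881  0.00520851 1.55354156] 42.72426490139096
shift [0.0353 0.0123 0.5044] turn [-0.0019  0.0042 -0.0038]
```

Request:
move_arm(rows=".032 .012 .05 0 .003 -.003 1;.032 .012 .15 0 .003 -.003 1;.032 .012 .26 0 .003 -.003 1;.032 .012 .36 0 .003 -.003 1;.032 .012 .43 0 .003 -.003 1;.032 .012 .46 0 .003 -.003 1;.032 .012 .48 0 .003 -.003 1;.032 .012 .49 0 .003 -.003 1;.032 .012 .49 0 .003 -.003 1;.032 .012 .49 0 .003 -.003 1")

```text
clock: 27.43
eef_pos: [603.5, -70.4, 137.5]
tool_rot: [2.934, 0.001, 1.559]
force: [1.1, -0.1, -0.9]
width: 42.7
gripper_force: 61.8
```

```bash
python3 -c "
from h import *
s=read_state();print(s['eef_pos'],s['tool_rot'],s['force']);go(*slot(3,73,620.5))"
```

```text
[603.49826354 -70.39736783 137.53663646] [2.93449993e+00 1.45934001e-03 1.55861431e+00] [ 1.09881662 -0.07988447 -0.89380522]
shift [0.0033 0.0029 0.0147] turn [-0.0019  0.0012 -0.0012]
```

Request:
move_arm(rows="0.003 0.003 .005 0 0 0 1;.003 .003 .01 0 0 0 1;.003 .003 .013 0 0 0 1;.003 .003 .013 0 0 0 1")

```text
clock: 27.77
eef_pos: [604.9, -69.3, 135.2]
tool_rot: [2.934, -0.0, 1.559]
force: [-6.9, 1.6, 14.2]
width: 42.6
gripper_force: 63.7
```

Request:
move_arm(rows="0 0 -.002 0 0 0 1;0 0 -.002 0 0 0 .4;0 0 -.002 0 0 0 0;0 0 -.002 0 0 0 -.6;0 0 -.002 0 0 0 -.6;0 0 -.002 0 0 0 -.6;0 0 -.1 0 0 0 -.6;0 0 -.22 0 0 0 -.6;0 0 -.35 0 0 0 -.6;0 0 -.48 0 0 0 -.7;0 0 -.62 0 0 0 -1;0 0 -.62 0 0 0 -1")

```text
clock: 28.77
eef_pos: [569.0, -70.9, 322.3]
tool_rot: [2.925, 0.002, 1.557]
force: [2.0, -0.1, 0.2]
width: 85.6
gripper_force: 0.0
```

Run:
```python
from h import *
s=read_state();print(s['eef_pos'],s['tool_rot'],s['force'])
go([429.7,-379.3,235],Rtool(-.008))
d=cam("wrist")
cv2.imwrite("pics/w8.png",cv2.resize(d["img"][:,:,::-1],(512,384)))
```

```text
[569.01793271 -70.85533953 322.26565488] [2.92452443e+00 2.18939781e-03 1.55708405e+00] [ 2.00821748 -0.13457991  0.17660511]
shift [-1.0338 -0.5028  0.1893] turn [ 0.1382  0.0018 -0.0035]
```

View pics/w8.png

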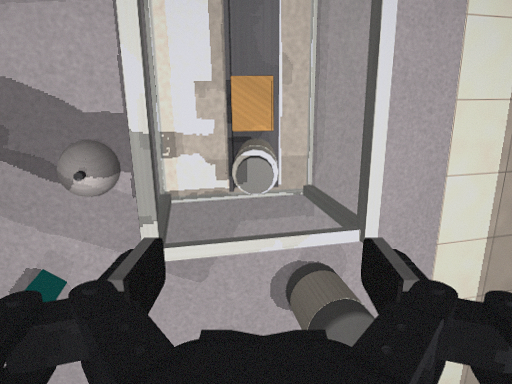

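Request:
move_arm(rows="-1 -.5 .1 .138 0 0 -1;-1 -.5 .1 .138 0 0 -1;-1 -.5 .1 .138 0 0 -1;-1 -.5 .1 .138 0 0 -1;-1 -.5 .19 .138 0 0 -1;-1 -.5 .19 .138 0 0 -1;-1 -.5 .19 .138 0 0 -1;-1 -.5 .19 .138 0 0 -1;-1 -.5 .19 .138 0 0 -1;-1 -.5 .19 .138 0 0 -1;-1 -.5 .19 .138 0 0 -1")

```text
clock: 29.73
eef_pos: [427.3, -366.5, 227.7]
tool_rot: [-3.129, -0.001, 1.557]
force: [-0.2, 0.6, 0.5]
width: 85.4
gripper_force: 0.0
```

```bash
python3 -c "
from h import *
print(read_state()['eef_pos'],read_state()['qpos']);go([429.7,-379.3,73],Rtool(-.008))"
```

```text
[ 427.32252528 -366.4813422   227.66917221] [ 0.17884437  0.64459898  0.77438232  1.78905064 -0.53416768  0.94248572
  1.16796862]
shift [-0.043   0.0152  0.5154] turn [-0.0083 -0.0005 -0.0034]
```

Request:
move_arm(rows="-.035 .012 .05 -.008 0 0 -1;-.035 .012 .15 -.008 0 0 -1;-.035 .012 .27 -.008 0 0 -1;-.035 .012 .39 -.008 0 0 -1;-.035 .012 .48 -.008 0 0 -1;-.035 .012 .512 -.008 0 0 -1;-.035 .012 .512 -.008 0 0 .5;-.035 .012 .512 -.008 0 0 1;-.035 .012 .512 -.008 0 0 1;-.035 .012 .512 -.008 0 0 1;-.035 .012 .512 -.008 0 0 1;-.035 .012 .512 -.008 0 0 1")

```text
clock: 30.73
eef_pos: [430.4, -378.5, 77.0]
tool_rot: [3.138, 0.003, 1.559]
force: [0.7, 0.6, 7.1]
width: 35.2
gripper_force: 60.4
```

Request:
move_arm(rows="0 0 -.05 0 0 0 1;0 0 -.15 0 0 0 1;0 0 -.27 0 0 0 1;0 0 -.4 0 0 0 1;0 0 -.53 0 0 0 1;0 0 -.66 0 0 0 1;.2 0.1 -.78 0 0 0 1;.4 .2 -.78 0 0 0 1;.6 .3 -.78 0 0 0 1;.8 .4 -.78 0 0 0 1;.8 .4 -.78 0 0 0 1;.8 .4 -.78 0 0 0 1")

```text
clock: 31.73
eef_pos: [541.4, -158.2, 308.7]
tool_rot: [3.14, 0.001, 1.558]
force: [0.6, -0.5, -1.4]
width: 35.5
gripper_force: 60.1
```

```bash
python3 -c "
from h import *
s=read_state();print(s['eef_pos'],s['width']);go(*slot(1,75,618,150))"
```

```text
[ 541.35589545 -158.16242783  308.73389291] 35.47189299870529
shift [0.6713 0.0907 0.0887] turn [-0.1325  0.0005 -0.0015]
```

Request:
move_arm(rows=".6 .07 0 0 0 0 1;.6 .07 0 0 0 0 1;.6 .07 0 0 0 0 1;.6 .07 0 0 0 0 1;.6 .07 .04 -.05 0 0 1;.6 .07 .09 -.132 0 0 1;.6 .07 .09 -.132 0 0 1;.6 .07 .09 -.132 0 0 1;.6 .07 .09 -.132 0 0 1;.6 .07 .09 -.132 0 0 1")

```text
clock: 32.57
eef_pos: [565.4, 19.2, 281.9]
tool_rot: [2.932, 0.001, 1.559]
force: [0.2, 0.6, -1.0]
width: 35.6
gripper_force: 60.5
```

```bash
python3 -c "
from h import *
s=read_state();print(s['eef_pos'],s['tool_rot'],s['width']);go(*slot(1,75,618))"
```

```text
[565.44809768  19.1806052  281.90285267] [2.93166089e+00 1.10441898e-03 1.55865996e+00] 35.55601931589765
shift [0.0799 0.0176 0.5031] turn [-0.      0.001  -0.0012]
```

Request:
move_arm(rows=".04 .015 0 0 0 0 1;.077 .016 .05 0 0 0 1;.077 .016 .15 0 0 0 1;.077 .016 .25 0 0 0 1;.077 .016 .35 0 0 0 1;.077 .016 .42 0 0 0 1;.077 .016 .46 0 0 0 1;.077 .016 .48 0 0 0 1;.077 .016 .487 0 0 0 1;.077 .016 .487 0 0 0 1;.077 .016 .487 0 0 0 1")

```text
clock: 33.48
eef_pos: [600.2, 41.9, 140.0]
tool_rot: [2.931, 0.001, 1.559]
force: [0.9, 1.3, -0.9]
width: 35.5
gripper_force: 60.6
```

```bash
python3 -c "
from h import *
s=read_state();print(s['eef_pos'],s['tool_rot'],s['force']);go(*slot(1,75,618))"
```

```text
[600.17584155  41.91771692 139.98784704] [2.93142593e+00 9.44188389e-04 1.55856344e+00] [ 0.91014618  1.25741204 -0.8932441 ]
shift [0.0022 0.0039 0.0166] turn [ 0.0001  0.0009 -0.0013]
```

Request:
move_arm(rows="0 .003 .006 0 0 0 1;0 .003 .011 0 0 0 1;0 .003 .014 0 0 0 1;0 .003 .014 0 0 0 1")

```text
clock: 33.82
eef_pos: [601.7, 41.9, 137.0]
tool_rot: [2.931, -0.0, 1.559]
force: [-5.2, 0.4, 11.9]
width: 35.4
gripper_force: 62.0
```

Request:
move_arm(rows="0 0 -.002 0 0 0 1;0 0 -.002 0 0 0 .4;0 0 -.002 0 0 0 0;0 0 -.002 0 0 0 -.5;0 0 -.002 0 0 0 -.5;0 0 -.002 0 0 0 -.5;0 0 -.1 0 0 0 -.5;0 0 -.22 0 0 0 -.5;0 0 -.35 0 0 0 -.5;0 0 -.48 0 0 0 -.7;0 0 -.62 0 0 0 -1;0 0 -.62 0 0 0 -1")

```text
clock: 34.82
eef_pos: [565.4, 41.2, 323.9]
tool_rot: [2.922, -0.0, 1.558]
force: [1.7, -1.8, 0.1]
width: 85.5
gripper_force: 0.0
```

Request:
move_arm(rows="-1 0 -.05 .135 0 0 -1;-1 0 -.05 .135 0 0 -1;-1 0 -.05 .135 0 0 -1;-1 0 -.05 .135 0 0 -1;-1 0 -.05 .135 0 0 -1;-1 0 -.05 .135 0 0 -1;-1 0 -.05 .135 0 0 -1;-1 0 -.05 .135 0 0 -1;-1 0 -.05 .135 0 0 -1")

```text
clock: 35.57
eef_pos: [554.2, -262.4, 332.1]
tool_rot: [-3.138, 0.004, 1.551]
force: [-0.3, 1.4, 0.1]
width: 85.2
gripper_force: 0.0
```

Run:
```python
from h import *
s=read_state();print(s['eef_pos'],s['tool_rot'],s['force'])
go([564.5,-393,235],Rtool(-.008))
d=cam("wrist");np.save("w9.npy",d,allow_pickle=True)
cv2.imwrite("pics/w9.png",cv2.resize(d["img"][:,:,::-1],(512,384)))
```

```text
[ 554.16663299 -262.43312116  332.10383925] [-3.13751019  0.00422687  1.55112844] [-0.33808047  1.35723681  0.13894776]
shift [-0.4331  0.0443  0.3253] turn [-0.0026  0.0027 -0.0074]
```

View pics/w9.png

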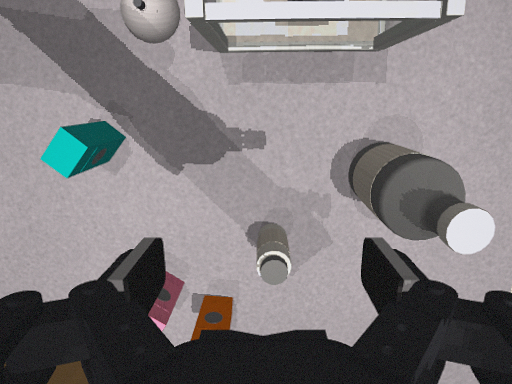

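Run:
```python
from h import *
d=np.load("w9.npy",allow_pickle=True).item()
print(unproj(d,[273,271],108),unproj(d,[[214,296],[233,300]],0))
```

```text
[[ 563.69234604 -395.39033339  108.        ]] [[ 4.70848994e+02 -4.99096256e+02 -5.68434189e-14]
 [ 5.00988942e+02 -5.06911581e+02  5.68434189e-14]]
```

Request:
move_arm(rows="-.433 .044 .3 0 0 -.007 -1;-.433 .044 .3 0 0 -.007 -1;-.433 .044 .3 0 0 -.007 -1;-.433 .044 .3 0 0 -.007 -1;-.433 .044 .3 0 0 -.007 -1;-.433 .044 .3 0 0 -.007 -1;-.433 .044 .3 0 0 -.007 -1")

```text
clock: 36.2
eef_pos: [568.5, -385.0, 241.8]
tool_rot: [-3.138, -0.001, 1.572]
force: [-0.0, -0.7, -0.4]
width: 85.4
gripper_force: 0.0
```

```bash
python3 -c "
from h import *
print(read_state()['eef_pos'],read_state()['qpos']);go([564.5,-393,72],Rtool(-.008))"
```

```text
[ 568.4718459  -384.98991354  241.84938157] [ 0.16839689  0.80237533  0.76283132  1.41527563 -0.57180235  1.15542305
  1.01208144]
shift [-0.0271 -0.0112  0.5662] turn [-0.0023 -0.0005  0.006 ]
```

Request:
move_arm(rows="-.02 -.01 .06 0 0 0.004 -1;-.02 -.01 .18 0 0 0.004 -1;-.02 -.01 .3 0 0 0.004 -1;-.02 -.01 .42 0 0 0.004 -1;-.02 -.01 .52 0 0 0.004 -1;-.02 -.01 .562 0 0 0.004 -1;-.02 -.01 .562 0 0 0.004 .5;-.02 -.01 .562 0 0 0.004 1;-.02 -.01 .562 0 0 0.004 1;-.02 -.01 .562 0 0 0.004 1;-.02 -.01 .562 0 0 0.004 1;-.02 -.01 .562 0 0 0.004 1")

```text
clock: 37.2
eef_pos: [564.8, -394.7, 76.6]
tool_rot: [-3.141, 0.003, 1.564]
force: [-1.5, 0.7, 7.5]
width: 42.8
gripper_force: 60.5
```

Request:
move_arm(rows="0 0 -.05 0 0 0 1;0 0 -.15 0 0 0 1;0 0 -.27 0 0 0 1;0 0 -.4 0 0 0 1;0 0 -.53 0 0 0 1;0 0 -.66 0 0 0 1;.1 0 -.78 0 0 0 1;.2 0 -.78 0 0 0 1;.3 0 -.78 0 0 0 1;.4 0 -.78 0 0 0 1;.5 0 -.78 0 0 0 1;.5 0 -.78 0 0 0 1")

```text
clock: 38.2
eef_pos: [567.0, -235.1, 307.9]
tool_rot: [-3.139, -0.006, 1.572]
force: [0.0, 0.5, -3.6]
width: 42.4
gripper_force: 61.6
```

Request:
move_arm(rows=".8 0 0 0 0 0 1;.8 0 0 0 0 0 1;.8 0 0 0 0 0 1;.8 0 0 0 0 0 1;.8 0 0 0 0 0 1;.8 0 0 0 0 0 1;.8 0 0 0 0 0 1;.8 0 0 0 0 0 1")

```text
clock: 38.87
eef_pos: [567.3, -0.8, 307.7]
tool_rot: [-3.138, 0.0, 1.568]
force: [-0.3, -1.0, -1.3]
width: 42.4
gripper_force: 61.7
```

```bash
python3 -c "
from h import *
s=read_state();print(s['eef_pos'],s['width']);go(*slot(0,73,620.5,150))"
```

```text
[567.32676145  -0.79389958 307.69973101] 42.44384877342805
shift [0.3323 0.0218 0.0919] turn [-0.1359 -0.0005  0.0048]
```

Request:
move_arm(rows=".33 .022 0 0 0 .004 1;.33 .022 0 0 0 .004 1;.33 .022 0 0 0 .004 1;.33 .022 .04 -.05 0 .004 1;.33 .022 .09 -.135 0 .004 1;.33 .022 .09 -.135 0 .004 1;.33 .022 .09 -.135 0 .004 1;.33 .022 .09 -.135 0 .004 1")

```text
clock: 39.53
eef_pos: [574.8, 94.1, 281.0]
tool_rot: [2.933, -0.0, 1.555]
force: [1.1, 0.2, -0.6]
width: 42.5
gripper_force: 62.1
```

```bash
python3 -c "
from h import *
s=read_state();print(s['eef_pos'],s['tool_rot'],s['width']);go(*slot(0,75,620.5))"
```

```text
[574.82299435  94.11751431 280.97178744] [ 2.93289616e+00 -1.01973371e-04  1.55508355e+00] 42.54102958671361
shift [ 0.0163 -0.0028  0.4956] turn [-0.0008  0.0007 -0.0036]
```

Request:
move_arm(rows=".012 0 .05 0 0 -.003 1;.012 0 .15 0 0 -.003 1;.012 0 .25 0 0 -.003 1;.012 0 .35 0 0 -.003 1;.012 0 .42 0 0 -.003 1;.012 0 .46 0 0 -.003 1;.012 0 .475 0 0 -.003 1;.012 0 .482 0 0 -.003 1;.012 0 .482 0 0 -.003 1;.012 0 .482 0 0 -.003 1")

```text
clock: 40.37
eef_pos: [605.5, 98.5, 139.7]
tool_rot: [2.931, 0.001, 1.562]
force: [-0.1, -0.4, -1.8]
width: 42.3
gripper_force: 62.1
```

```bash
python3 -c "
from h import *
s=read_state();print(s['eef_pos'],s['tool_rot'],s['force']);go(*slot(0,75,620.5))"
```

```text
[605.46810268  98.46461294 139.72840595] [2.93122760e+00 1.10763309e-03 1.56165633e+00] [-0.12061459 -0.40875946 -1.76679183]
shift [ 0.0003 -0.005   0.0138] turn [0.0002 0.0006 0.0007]
```

Request:
move_arm(rows="0 0 .005 0 0 0 1;0 0 .009 0 0 0 1;0 0 .012 0 0 0 1;0 0 .012 0 0 0 1")

```text
clock: 40.7
eef_pos: [605.6, 98.9, 137.3]
tool_rot: [2.931, -0.001, 1.562]
force: [-6.6, 0.9, 14.6]
width: 42.5
gripper_force: 64.0
```

Request:
move_arm(rows="0 0 -.002 0 0 0 1;0 0 -.002 0 0 0 .4;0 0 -.002 0 0 0 0;0 0 -.002 0 0 0 -.6;0 0 -.002 0 0 0 -.6;0 0 -.002 0 0 0 -.6;0 0 -.1 0 0 0 -.6;0 0 -.22 0 0 0 -.6;0 0 -.35 0 0 0 -.6;0 0 -.48 0 0 0 -.7;0 0 -.62 0 0 0 -1;0 0 -.62 0 0 0 -1")

```text
clock: 41.7
eef_pos: [569.8, 98.3, 324.2]
tool_rot: [2.922, -0.001, 1.561]
force: [1.0, -1.3, 0.6]
width: 85.3
gripper_force: 0.0
```

Request:
move_arm(rows="-.35 .2 -.1 .135 0 0 1;-.35 .2 -.1 .135 0 0 1;-.35 .2 -.1 .135 0 0 1;-.35 .2 -.1 .135 0 0 1;-.35 .2 -.1 .135 0 0 1;-.35 .2 -.1 .135 0 0 1")

```text
clock: 42.2
eef_pos: [618.3, -7.1, 358.5]
tool_rot: [-3.138, 0.001, 1.559]
force: [-0.5, 0.7, -1.1]
width: 12.4
gripper_force: 0.0
```

Run:
```python
from h import *
s=read_state();print(s['eef_pos'],s['tool_rot'],s['force'])
d=cam("wrist");t=cam("scene")
cv2.imwrite("pics/w10.png",np.hstack([cv2.resize(d["img"][:,:,::-1],(400,300)),cv2.resize(t["img"][140:365,160:460,::-1],(400,300),interpolation=cv2.INTER_CUBIC)]))
```

```text
[618.3153319   -7.1339828  358.48526184] [-3.13780705e+00  1.20960165e-03  1.55940080e+00] [-0.49872937  0.70608709 -1.1155672 ]
```

View pics/w10.png

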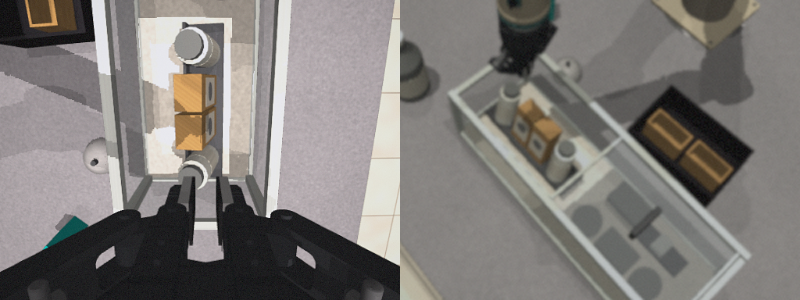

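Run:
```python
from h import *
d=cam("wrist");k=1.28
print(unproj(d,np.array([[190,45],[192,176]])*k,167.6).round(1).tolist())
print("carton tops",unproj(d,np.array([[172,75],[208,75],[175,150],[203,150]])*k,165).round(1).tolist())
m=d["img"][20:80,215:280];cv2.imwrite("pics/x.png",np.hstack([cv2.resize(d["img"][20:110,205:295,::-1],(400,400),interpolation=cv2.INTER_CUBIC),cv2.resize(d["img"][170:260,205:295,::-1],(400,400),interpolation=cv2.INTER_CUBIC)]))
```

```text
[[600.4, 99.0, 167.6], [599.4, -64.2, 167.6]]
carton tops [[577.7, 65.3, 165.0], [621.3, 64.9, 165.0], [577.8, -29.0, 165.0], [614.3, -29.2, 165.0]]
```

View pics/x.png

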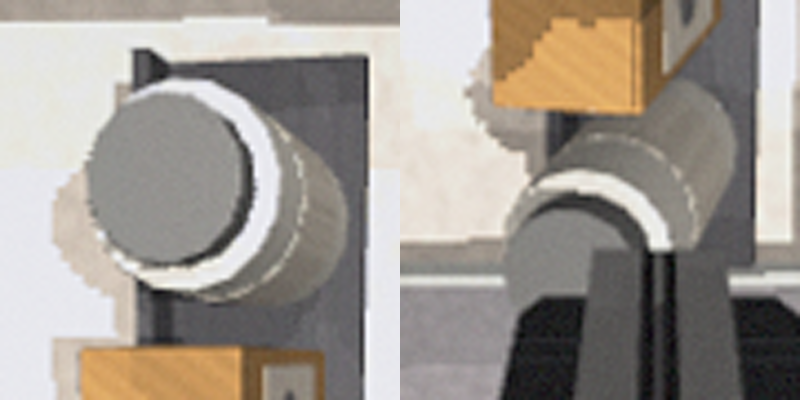

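Request:
move_arm(rows=".97 -.035 0 0 0 0 1;.97 -.035 0 0 0 0 1;.97 -.035 0 0 0 0 1;.97 -.035 0 0 0 0 1;.97 -.035 0 0 0 0 1;.97 -.035 0 0 0 0 1;.97 -.035 0 0 0 0 1;.97 -.035 0 0 0 0 1;.97 -.035 0 0 0 0 1")

```text
clock: 43.1
eef_pos: [608.2, 290.6, 356.8]
tool_rot: [-3.135, 0.001, 1.571]
force: [-0.5, -0.9, 0.3]
width: -0.0
gripper_force: 0.0
```

```bash
python3 -c "
from h import *
s=read_state();print(s['eef_pos'],s['width']);go([605,343,214],Rtool(-.008))"
```

```text
[608.17910524 290.61920386 356.76549817] -0.03210471853181522
shift [ 0.175  -0.0076  0.4758] turn [-0.0039  0.0005  0.0052]
```

Request:
move_arm(rows=".175 -.008 0 0 0 .005 1;.175 -.008 0 0 0 .005 1;.175 -.008 0 0 0 .005 1;.175 -.008 .1 0 0 .005 1;.175 -.008 .2 0 0 .005 1;.175 -.008 .3 0 0 .005 1;.175 -.008 .4 0 0 .005 1;.175 -.008 .472 0 0 .005 1;.175 -.008 .472 0 0 .005 1;.175 -.008 .472 0 0 .005 1")

```text
clock: 43.93
eef_pos: [607.5, 335.8, 216.3]
tool_rot: [-3.136, 0.003, 1.553]
force: [0.9, 0.6, 1.0]
width: -0.0
gripper_force: 0.0
```

Request:
move_arm(rows="-.05 0 0 0 0 0 1;-.1 0 0 0 0 0 1;-.15 0 0 0 0 0 1;-.2 0 0 0 0 0 1;-.28 0 0 0 0 0 1;-.36 0 0 0 0 0 1;-.44 0 0 0 0 0 1;-.52 0 0 0 0 0 1;-.6 0 0 0 0 0 1;-.68 0 0 0 0 0 1;-.74 0 0 0 0 0 1;-.78 0 0 0 0 0 1")

```text
clock: 44.93
eef_pos: [604.2, 98.9, 218.5]
tool_rot: [-3.14, 0.002, 1.55]
force: [0.6, 1.9, 1.2]
width: 0.1
gripper_force: 1.1
```

Request:
move_arm(rows="-.04 0 .01 0 0 0 1;-.08 0 .01 0 0 0 1;-.12 0 .01 0 0 0 1;-.15 0 .01 0 0 0 1;-.165 0 .01 0 0 0 1;-.175 0 .01 0 0 0 1;-.18 0 .01 0 0 0 1;-.185 0 .01 0 0 0 1;-.19 0 .01 0 0 0 1;-.19 0 .01 0 0 0 1")

```text
clock: 45.77
eef_pos: [602.9, 46.4, 213.9]
tool_rot: [-3.137, 0.002, 1.554]
force: [0.6, 1.2, 0.6]
width: -0.1
gripper_force: 0.4
```

Request:
move_arm(rows="-.005 0 0 0 0 0 1;-.01 0 0 0 0 0 1;-.015 0 0 0 0 0 1;-.015 0 0 0 0 0 1")

```text
clock: 46.1
eef_pos: [602.9, 41.3, 213.9]
tool_rot: [-3.138, 0.002, 1.554]
force: [0.8, 1.0, -0.2]
width: 0.1
gripper_force: 0.4
```

Request:
move_arm(rows="-.01 0 0 0 0 0 1;-.02 0 0 0 0 0 1;-.025 0 0 0 0 0 1;-.025 0 0 0 0 0 1")

```text
clock: 46.43
eef_pos: [602.8, 38.1, 214.0]
tool_rot: [-3.137, -0.005, 1.556]
force: [-0.7, 9.0, 1.6]
width: -0.1
gripper_force: 4.4
```

Request:
move_arm(rows="-.01 0 0 0 0 0 1;-.015 0 0 0 0 0 1;-.015 0 0 0 0 0 1")

```text
clock: 46.68
eef_pos: [602.8, 38.0, 214.0]
tool_rot: [-3.136, -0.011, 1.559]
force: [-0.3, 16.9, 4.5]
width: -0.0
gripper_force: 8.2
```

Request:
move_arm(rows=".06 0 0 0 0 0 1;.09 0 -.1 0 0 0 1;.09 0 -.22 0 0 0 1;.09 0 -.35 0 0 0 1;.09 0 -.48 0 0 0 1;.09 0 -.5 0 0 0 1;.09 0 -.5 0 0 0 1;.4 -.4 -.5 0 0 0 1;.4 -.4 -.5 0 0 0 1;.4 -.4 -.5 0 0 0 1;.4 -.4 -.5 0 0 0 1;.4 -.4 -.5 0 0 0 1")

```text
clock: 47.68
eef_pos: [480.2, 156.5, 361.9]
tool_rot: [-3.13, -0.0, 1.561]
force: [-0.0, -0.7, -0.6]
width: 0.0
gripper_force: 0.0
```

Run:
```python
from h import *
d=cam("top");s=cam("scene");print(read_state()['eef_pos'])
# handle: dark blob near expected projection when shut (y~20.5)
def c(d,y): return [np.mean(d["img"][v-1:v+2,u-1:u+2]).round() for u,v in proj(d,np.array([[x,y,225] for x in (580,600,625)])).round().astype(int)]
for y in (5,12,17,20,23,28,35): print(y,c(s,y),c(d,y))
# item check: brown/white colours at expected tops
for y in (98.4,42.4,-13.6,-69.6):
    for dd in (s,d):
        u,v=proj(dd,[[597,y,166]]).round().astype(int)[0];print(y,dd["img"][v,u],end=' ')
# crate trays and orange rim
for p in([363,181,40],[360,285,40]):
    u,v=proj(s,[p]).round().astype(int)[0];print(p,s["img"][v-6:v+7:6,u])
```

```text
[484.30173214 152.60863507 363.21406508]
5 [np.float64(120.0), np.float64(104.0), np.float64(84.0)] [np.float64(71.0), np.float64(71.0), np.float64(113.0)]
12 [np.float64(108.0), np.float64(102.0), np.float64(81.0)] [np.float64(39.0), np.float64(35.0), np.float64(47.0)]
17 [np.float64(89.0), np.float64(80.0), np.float64(76.0)] [np.float64(47.0), np.float64(53.0), np.float64(59.0)]
20 [np.float64(76.0), np.float64(79.0), np.float64(75.0)] [np.float64(76.0), np.float64(76.0), np.float64(72.0)]
23 [np.float64(64.0), np.float64(70.0), np.float64(72.0)] [np.float64(75.0), np.float64(72.0), np.float64(75.0)]
28 [np.float64(55.0), np.float64(47.0), np.float64(44.0)] [np.float64(76.0), np.float64(70.0), np.float64(100.0)]
35 [np.float64(90.0), np.float64(67.0), np.float64(52.0)] [np.float64(83.0), np.float64(78.0), np.float64(114.0)]
98.4 [77 79 76] 98.4 [78 79 79] 42.4 [99 87 69] 42.4 [98 85 66] -13.6 [97 86 67] -13.6 [100  85  67] -69.6 [80 80 77] -69.6 [80 82 80] [363, 181, 40] [[60 48 32]
 [67 55 34]
 [79 63 43]]
[360, 285, 40] [[ 70  56  35]
 [112  88  58]
 [ 89  70  47]]
```

The pane is against its shut stop (16.9 N, no movement), the items are in place and the arm is clear. I'll hand in now.

```bash
python3 -c "
from cell import *
print(finish_job())"
```

```text
the job is handed in; nothing more can be done
None
```

I handed the job in at about 48 s: both trays are in the crate, both cartons and both bottles stand upright on the ledge, and the pane is shut against its stop. The bell and refill bottle were left alone, and no verdict came back from the hand-in.

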